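Walk the clay buffalo's board home in the carving station and latch it

TASK

Walk the heavy modelling board with the dry clay buffalo forward into the carving station, corner by corner: nudge its two near corners in turn, gently, until its far edge sits flat against the back fence, then swing the catch across behind it. The dry clay is brittle: never touch it, shove the board hard, tip it or let it slew far round. Leave the other things on the table alone.

Things in the scene. Friction and masses are not known exactly. Their poses are not given: they have to be found in the camera images.
- station: Carving station fixed to the table: aluminium back fence 296 mm long, 30 mm high, and two 30 mm high side fences running 66 mm towards the robot, 256 mm apart inside, then lead-in plates 46 mm long that flare outwards to 295 mm. Origin: on the table, at the middle of the back fence's near face. x points into that fence, the way the board must go; y to the left, along the fence; z up. The board at home lies in x = -180 to 0 mm.
- board: White melamine-faced modelling board, 180 mm along its x (forward), 240 mm along its y (left), 24 mm thick, loose and flat on the table; with the clay about 2 kg, mass and friction vary; a push at one near corner takes about 6 to 13 N and turns the board roughly about its other end. A push over 20 N or a slew over 20 degrees cracks the clay. Origin: centre of its underside. 
- buffalo: Brittle dry clay buffalo built on the board, moves with it; never touch. 130 mm tall over the board's top at the horns. Origin: centre of the board's top, axes as the board's. It stands on a clay slab 12 mm thick on top of the board, 110 mm wide (y = -55 to 55 mm), that juts 20 mm past the board's near edge. Within 60 mm of the near edge no clay is higher than 40 mm over the board.
- far_left (a point): Far left corner of the board (x 90, y 120 mm on the board), half-way up its edge, 12 mm over the table. At home it touches the back fence: 0 mm in the station's x. Axes as the board's.
- far_right (a point): Far right corner of the board (x 90, y -120 mm), 12 mm over the table. At home it touches the back fence: 0 mm in the station's x.
- near_left (a point): Near left corner of the board (x -90, y 120 mm), 12 mm over the table. The near edge is bare for 65 mm from this corner inwards: push there.
- near_right (a point): Near right corner of the board (x -90, y -120 mm), 12 mm over the table. The near edge is bare for 65 mm from this corner inwards: push there.
- catch (a joint): Steel swing catch, a flat bar 16 mm wide and 8 mm thick, 12 to 20 mm over the table, reaching 97 mm from its pivot. At 0 the bar points to the robot (station -x); it starts open, at -0.75 to -0.45, swung out to the left; it grows anticlockwise seen from above; 1.57 = across, the bar points right (station -y), behind the board's near edge with 4 mm to spare. Stop at 1.6. It stays where left; moving it takes about 1.2 N at the knob.
- catch_knob (a point): Centre of the red ball knob, 26 mm across, on a 10 mm post on the catch, 70 mm from the pivot, 55 mm over the table. It may be gripped from above or pushed.
- catch_pivot (a point): Pivot of the catch, left of the board's way: station x -192, y 185 mm, 11 mm over the table. The catch turns about the vertical here. It sits on a steel block 46 x 46 mm, 10 mm high.
- sprayer: Bystander, leave it alone: purple spray bottle with white head, 210 mm tall, 74 mm across. Origin: centre of its underside.
- bowl: Bystander, leave it alone: blue plastic bowl, 124 mm across, 50 mm high. Origin: centre of its underside.
- tool_pot: Bystander, leave it alone: orange pot of modelling tools, 74 mm across, 180 mm tall. Origin: centre of its underside.
- pinch_pot: Bystander, leave it alone: small clay pot, 80 mm across, 55 mm high. Origin: centre of its underside.
- jar: Bystander, leave it alone: glaze jar with a green cap, 52 mm across, 60 mm high. Origin: centre of its underside.
- spatula: Bystander, leave it alone: spatula with wooden handle, 200 mm long, lying flat along its x. Origin: centre of its underside.
- rib: Bystander, leave it alone: dark wooden rib, 100 x 55 x 8 mm, lying flat. Origin: centre of its underside.

How it is judged:
By the outcome, as a careful person would: the job done as asked, in the order asked, and still so for the second after the job is handed in, with the robot touching nothing.
It also fails if it takes over 72 s, if anything falls off the work surface, if the arm or the gripper's body presses on something with over 40 N, if the wrist force passes 120 N, or if a joint passes its speed limit or range.

ROBOT

A 6-joint arm with a two-finger parallel gripper is mounted at the origin on the work surface. World frame = base frame: x ahead of the robot, y to its left, z up, the work surface at z = 0. Lengths are in m, angles in rad, forces in N, time in s.
With the tool pointing down it reaches from about 0.225 to 0.875 m from the base axis. Payload 3.4 kg.
Tool frame: the origin (TCP) lies on the mounting face of the last link; the fingertips stand 173 mm ahead of it and the grasp point (between the pads) lies 155 mm ahead of it; z points along the fingers, y is the line along which they close (so a half turn about z gives the same grasp; the last joint's range is limited). The gripper opens to 85 mm and grips with 20 to 120 N. Pads are 22 mm wide; open, the fingers measure 114 mm over their backs; the gripper's body (76 mm by 85 mm) begins 54 mm behind the grasp point. The pads swing forward as they close: fully open they stand 13 mm farther back than shut.
Start: joints at [-1.398, 0.276, 1.505, -0, 1.361, -0.121], TCP at [0.167, -0.55, 0.405] pointing down, gripper open.
Joint ranges: [-2.89, 2.89], [-0.75, 2.08], [0.22, 2.7], [-1.18, 4.32], [0.11, 2.71], [-2.7, 2.7]. Speed limits (rad/s): [2.57, 2.57, 3.14, 3.14, 3.14, 3.14].

INTERFACE

Orientations are given as [roll, pitch, yaw] about the fixed x, y, z axes, in that order (R = Rz(yaw) Ry(pitch) Rx(roll)).
In Python, from rig import status, camera, camera_model, sign_off gives the robot as it stands.
- The arm moves only by the shell command python3 -m inch 'ROWS' [OPENING] [FORCE]. ROWS is JSON, a list of rows, each a list of 2 entries, a list of its own where there are three numbers: the shift along the world's x, y, z in cm, then the turn about the world's z in rad. In form: [[[dx, dy, dz], spin], ...]. A call has 1 to 20 rows; each row is the pose to reach, as a shift and turn from the pose commanded when the call began; what a row does not reach only later rows make up. A row lasts 1/10 s, in which the tool goes at most 50 mm and 8.59 degrees, less where a joint would pass 70% of its speed; a pose out of reach is approached as far as the arm can. A call with a gripper value outside its range is refused whole. OPENING is the finger opening in cm, from 0 to 8.54, set as the call begins (- or left out, the last holds). The fingers move at their own pace and stop on an object; FORCE is the grip in N (left out, the last holds). Time passes only in rows, so rows that repeat a pose let the fingers close. It gives the time, the measured TCP pose, the force, the opening and the grip force at its end, in the units of the state.
- status.state(): the state, without advancing time (a new reading comes with each control period).
- camera(name): name is "side" or "top"; returns the picture (384x512x3 uint8, blue, green, red); there is no depth.
- camera_model(name): a dict with "mtx" (3x3 intrinsics, pixels), "k1" (the pictures are not rectified: a ray, as slopes to the right and down, at radius r is drawn at 1 + k1 r^2 times it, then the intrinsics apply), "T" (4x4, takes a point from camera to world coordinates). Camera axes: x right, y up, looking along -z (the intrinsics and any distortion apply to the point x, -y, -z); pixel columns grow to the right and rows downward; lengths in m; the calibration is good to about 2 mm. A picture is of the moment at which its call begins. camera_model takes no time and is no camera call.
- sign_off(): hands the job in; it is judged then, once.
The state is a dict: "time": time; "q": joint angles; "qd": joint speeds; "effort": joint torques, N m; "tcp_pos": TCP position; "tool_rot": TCP orientation; "contact_force": force on the tool from outside, world axes, zero at the start; "wrist_torque": the same for the moment, N m; "opening": finger opening in m; "gripper_force": force on a finger pad.
Only numpy, scipy, OpenCV 4.12 (cv2) and the standard library are available. Lean on these libraries where they do the work, as an engineer would, in place of code of your own. Each camera call takes 0.05 s, during which the arm holds its last target. There are 200 camera calls.

## Working session

There is one attempt and no reset: what is moved stays moved. The work goes in short steps, Python scripts to look and compute and a shell command to move; the robot and the scene stay as the last step left them, time stands still between calls to the robot, and variables do not carry over. Pictures are saved under pics/ and viewed, at most 10 in all, crops included, and the job is handed in when it is done.

```bash
ls; mkdir -p pics
python3 - <<'E'
from rig import status,camera,camera_model
import cv2,numpy as np
for n in("top","side"):
    cv2.imwrite(f"pics/{n}0.png",camera(n)); m=camera_model(n); print(n,m["mtx"],m["k1"],np.round(m["T"],4))
print(status.state())
E
```

```text
pics
top [[479.52195789   0.         252.59749282]
 [  0.         479.52195789 183.30120491]
 [  0.           0.           1.        ]] 0.050432204854606144 [[ 0.0211  0.9949 -0.0987  0.4246]
 [-0.9997  0.0223  0.0105  0.0473]
 [ 0.0126  0.0985  0.9951  1.5241]
 [ 0.      0.      0.      1.    ]]
side [[409.21196313   0.         262.83049853]
 [  0.         409.21196313 194.11352618]
 [  0.           0.           1.        ]] -0.06592017579252624 [[-0.9287  0.2228 -0.2963  0.1901]
 [-0.3705 -0.5325  0.761   0.9432]
 [ 0.0118  0.8166  0.5771  0.76  ]
 [ 0.      0.      0.      1.    ]]
{'time': 0.1, 'q': array([-1.39801214e+00,  2.76545715e-01,  1.50599711e+00, -1.50349239e-06,
        1.36070823e+00, -1.20988431e-01]), 'qd': array([-0.00069321, -0.00265235, -0.0043763 ,  0.0002597 ,  0.00132873,
        0.00083426]), 'effort': array([ 1.31408662e-03, -4.17698801e+01, -2.46404135e+01, -2.18913960e-04,
        5.80738240e-03,  6.87075357e-06]), 'tcp_pos': array([ 0.1664695 , -0.55018541,  0.40392177]), 'tool_rot': array([-3.13994620e+00, -1.98699313e-04,  2.93772764e-01]), 'contact_force': array([0.28200605, 0.94994059, 0.5028968 ]), 'wrist_torque': array([-0.02823247,  0.03107349, -0.0111209 ]), 'gripper_force': 0.0, 'opening': 0.08548556939601833}
```

View pics/top0.png

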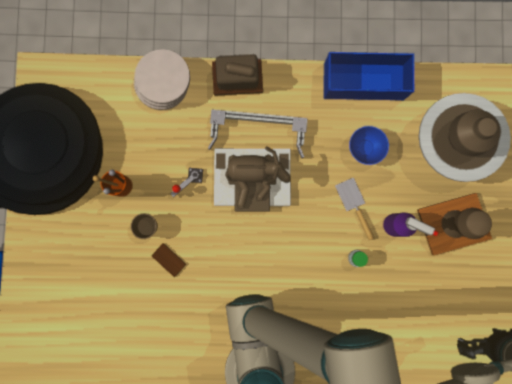

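View pics/side0.png

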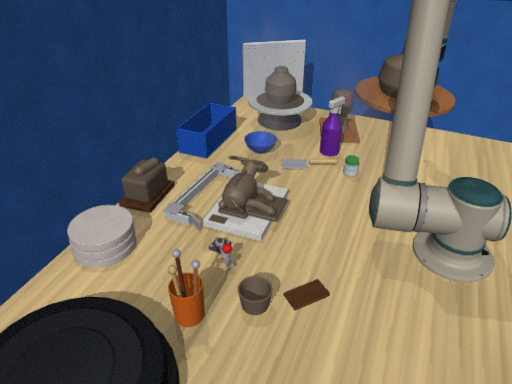

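The top view shows the board's white corners near (215,150), (290,205), the fence at about (217–306, 117), the catch pivot at (195,175) and the red knob at (177,188). I'll measure these properly from an enlarged crop.

```bash
cat > h.py <<'E'
from rig import status,camera,camera_model
import cv2,numpy as np
def ray(n,uv):
    m=camera_model(n);K=m["mtx"];T=np.array(m["T"])
    D=np.array([m["k1"],0,0,0,0.])
    p=cv2.undistortPoints(np.array([[uv]],float),K,D)[0,0]
    return T[:3,3],T[:3,:3]@np.array([p[0],-p[1],-1.])
def onz(n,uv,z):
    o,d=ray(n,uv); return o+d*(z-o[2])/d[2]
def proj(n,P):
    m=camera_model(n);T=np.array(m["T"]);c=T[:3,:3].T@(np.array(P,float)-T[:3,3])
    a=np.array([c[0],-c[1]])/-c[2];a*=1+m["k1"]*(a@a)
    return m["mtx"][:2,:2]@a+m["mtx"][:2,2]
def board(im):
    "min-area rectangle of white top -> corners at z=24mm"
    h=cv2.cvtColor(im,cv2.COLOR_BGR2HSV)
    w=((h[...,1]<35)&(h[...,2]>170)).astype(np.uint8)
    w[:140]=0;w[225:]=0;w[:,:205]=0;w[:,305:]=0
    return w
def knob(n,im):
    h=cv2.cvtColor(im,cv2.COLOR_BGR2HSV)
    r=(((h[...,0]<6)|(h[...,0]>174))&(h[...,1]>190)&(h[...,2]>120)).astype(np.uint8)
    k,l,s,c=cv2.connectedComponentsWithStats(r)
    return [(s[i,4],c[i]) for i in range(1,k) if s[i,4]>8]
E
python3 - <<'E'
from h import *
t=cv2.imread("pics/top0.png");s=cv2.imread("pics/side0.png")
cv2.imwrite("pics/topc.png",cv2.resize(t[95:220,160:320],None,fx=5,fy=4.8*5/4.8,interpolation=cv2.INTER_CUBIC)[:600])
w=board(t);c,_=cv2.findContours(w,0,2);c=max(c,key=cv2.contourArea) if c else None
pts=np.vstack([x for x in cv2.findContours(w,0,2)[0] if cv2.contourArea(x)>20])
r=cv2.minAreaRect(pts);b=cv2.boxPoints(r);print(r);
for p in b: print(p,onz("top",p,.024).round(4))
print(knob("top",t),knob("side",s))
for _,p in knob("top",t): print(onz("top",p,.055))
for _,p in knob("side",s): print(onz("side",p,.055))
E
```

```text
((251.5, 176.5), (55.0, 75.0), 90.0)
[214. 149.] [0.6797 0.1558 0.024 ]
[289. 149.] [ 0.6852 -0.0815  0.024 ]
[289. 204.] [ 0.5109 -0.0839  0.024 ]
[214. 204.] [0.5058 0.1508 0.024 ]
[(np.int32(33), array([175.51515152, 188.39393939])), (np.int32(13), array([435.46153846, 232.84615385]))] [(np.int32(64), array([226.75    , 248.015625]))]
[0.54941302 0.26774623 0.055     ]
[ 0.43154943 -0.52699293  0.055     ]
[0.5486558  0.26692059 0.055     ]
```

View pics/topc.png

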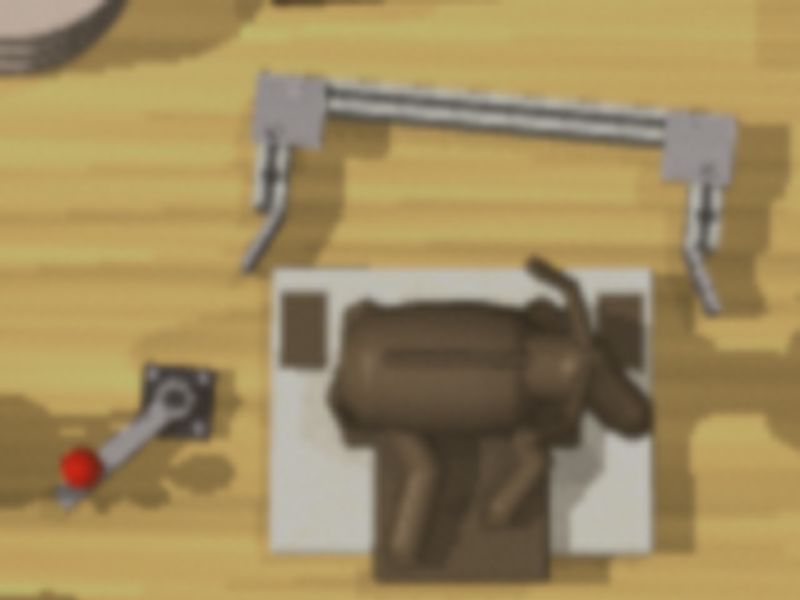

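The enlarged crop (5×, offset 160,95) shows the fence's near face sloping from (325,107) to (665,141). The side fences' inner faces are at about x=290 and x=690, the pivot is at (174,399), and the board's near edge is at y≈553. The board is almost square to the image, while the station is turned a few degrees clockwise.

Run:
```python
from h import *
f=lambda x,y,z: onz("top",(160+(x+.5)/5-.5,95+(y+.5)/5-.5),z)
L0,R0=f(335,109,0),f(655,141,0);print("base edge",L0,R0)
d=L0-R0;yaw=np.arctan2(-d[0],d[1]);print("yaw",yaw)
P=f(174,399,.02);print("pivot",P)
X=np.array([np.cos(yaw),np.sin(yaw)]);Y=np.array([-X[1],X[0]])
O1=P[:2]+.192*X-.185*Y
print("origin from pivot",O1)
S=lambda p:np.array([(p[:2]-O1)@X,(p[:2]-O1)@Y]).round(4)
print("fence base in S",S(L0),S(R0))
for n,x,y,z in [("Lpost tl",255,73,.03),("Lpost br",325,148,.03),("Rpost tr",735,118,.03),("Rpost bl",663,181,.03),("Ltip",246,270,.015),("Rtip",714,312,.015),("Lfence in",290,180,.03),("Rfence in",690,215,.03),("Bfl",271,269,.024),("Bfr",651,269,.024),("Bnr",651,553,.024),("Bnl",271,552,.024)]:
    p=f(x,y,z);print(n,p.round(4),S(p))
k=np.array([.549,.2673]);v=k-P[:2];print("knob r",np.hypot(*v),"ang",np.arctan2(v@Y,v@X)-0)
```

```text
base edge [0.79125623 0.11987309 0.        ] [ 0.77517487 -0.08748538  0.        ]
yaw -0.07739851071346182
pivot [0.59793048 0.21539171 0.02      ]
origin from pivot [0.77505124 0.01609988]
fence base in S [0.0081 0.1047] [ 0.0081 -0.1033]
Lpost tl [0.806  0.1697 0.03  ] [0.019  0.1555]
Lpost br [0.7588 0.1241 0.03  ] [-0.0246  0.1064]
Rpost tr [ 0.7843 -0.1354  0.03  ] [ 0.0209 -0.1503]
Rpost bl [ 0.7427 -0.0903  0.03  ] [-0.0241 -0.1086]
Ltip [0.6821 0.173  0.015 ] [-0.1048  0.1492]
Rtip [ 0.662  -0.1253  0.015 ] [-0.1018 -0.1497]
Lfence in [0.7377 0.1457 0.03  ] [-0.0473  0.1263]
Rfence in [ 0.7212 -0.1076  0.03  ] [-0.0441 -0.1275]
Bfl [0.6816 0.1565 0.024 ] [-0.1041  0.1327]
Bfr [ 0.6872 -0.084   0.024 ] [-0.0799 -0.1066]
Bnr [ 0.5072 -0.0864  0.024 ] [-0.2592 -0.1229]
Bnl [0.5026 0.1513 0.024 ] [-0.2821  0.1137]
knob r 0.0713348600103338 ang 2.4040711788850375
```

Station yaw is about -0.077, with its origin at about (0.775–0.783, 0.016). The board centre is about (0.595, 0.034), yaw +0.023. I'll start with the near-left corner, with fingers closed and the tool squared to the station.

```bash
python3 -m inch '[[[28.8,67.7,0],-0.37],[[28.8,67.7,0],-0.37],[[28.8,67.7,0],-0.37],[[28.8,67.7,0],-0.37],[[28.8,67.7,0],-0.37],[[28.8,67.7,0],-0.37],[[28.8,67.7,0],-0.37],[[28.8,67.7,0],-0.37],[[28.8,67.7,0],-0.37],[[28.8,67.7,0],-0.37],[[28.8,67.7,0],-0.37],[[28.8,67.7,0],-0.37],[[28.8,67.7,0],-0.37],[[28.8,67.7,0],-0.37],[[28.8,67.7,0],-0.37],[[28.8,67.7,0],-0.37],[[28.8,67.7,0],-0.37],[[28.8,67.7,0],-0.37]]' 0 40
```

```text
time: 1.9
tcp_pos: [0.454, 0.1259, 0.4044]
tool_rot: [3.141, 0.001, -0.077]
contact_force: [-0.4, -0.1, 0.3]
opening: -0.0001
gripper_force: 0.0
```

```bash
python3 -m inch '[[[0,0,-5],0],[[0,0,-10],0],[[0,0,-15],0],[[0,0,-19],0],[[0,0,-22],0],[[0,0,-22.2],0],[[1,-0.1,-22.2],0],[[1.6,-0.1,-22.2],0],[[2,-0.15,-22.2],0],[[2.3,-0.2,-22.2],0],[[2.5,-0.2,-22.2],0]]'
```

```text
time: 3.0
tcp_pos: [0.4801, 0.1246, 0.1836]
tool_rot: [-3.141, -0.002, -0.076]
contact_force: [-0.2, 0.1, -0.2]
opening: 0.0002
gripper_force: 0.0
```

```bash
python3 -m inch '[[[0.2,0,0],0],[[0.4,0,0],0],[[0.6,0,0],0],[[0.8,-0.05,0],0],[[1.0,-0.05,0],0],[[1.2,-0.1,0],0],[[1.4,-0.1,0],0],[[1.6,-0.1,0],0],[[1.8,-0.1,0],0],[[2.0,-0.15,0],0],[[2.2,-0.15,0],0]]'
```

```text
time: 4.1
tcp_pos: [0.4984, 0.1235, 0.1818]
tool_rot: [3.141, 0.01, -0.077]
contact_force: [-8.1, 4.8, 1.9]
opening: -0.0003
gripper_force: 3.7
```

```bash
python3 -m inch '[[[0.2,0,0],0],[[0.4,0.05,0],0],[[0.6,0.1,0],0],[[0.8,0.15,0],0],[[1.0,0.2,0],0],[[1.2,0.25,0],0],[[1.4,0.3,0],0],[[1.6,0.35,0],0],[[1.8,0.4,0],0],[[1.8,0.4,0],0]]'
python3 - <<'E'
from h import *
cv2.imwrite("pics/t1.png",camera("top"))
E
cat >> h.py <<'E'
def show(a,b): 
    t=cv2.imread(a);cv2.imwrite(b,cv2.resize(t[95:215,160:320],None,fx=5,fy=5,interpolation=cv2.INTER_CUBIC))
E
python3 -c "from h import *;show('pics/t1.png','pics/t1c.png')"
```

```text
time: 5.1
tcp_pos: [0.5171, 0.1274, 0.1817]
tool_rot: [3.141, 0.008, -0.077]
contact_force: [-7.0, 2.8, 1.7]
opening: 0.0002
gripper_force: 3.0
```

View pics/t1c.png

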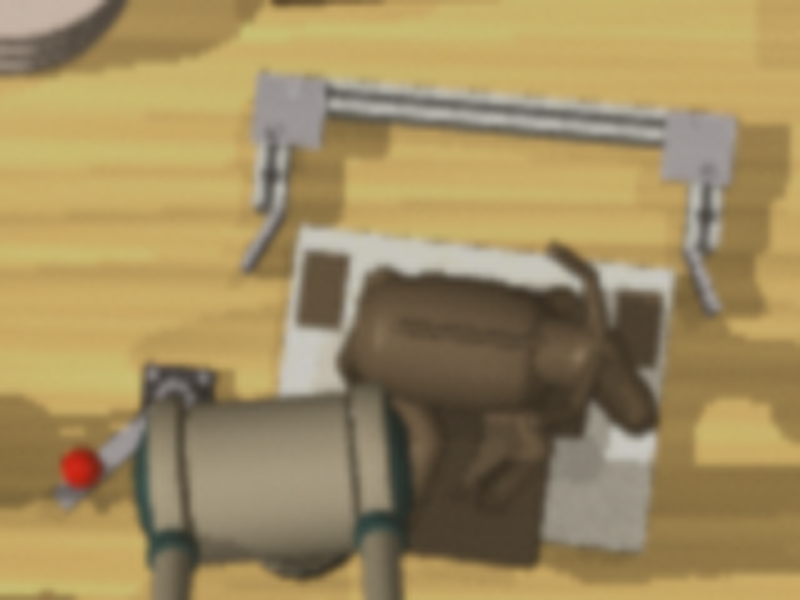

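The board now lies nearly parallel to the fence: its far edge runs (302,228) to (674,272), and it sits about 4 mm to the right. The right corner is next, after backing well clear of the slab.

```bash
python3 -m inch '[[[-2,0,0],0],[[-5.5,0,0],0],[[-5.5,-5,0],0],[[-5.5,-10,0],0],[[-5.5,-15,0],0],[[-5.5,-18.5,0],0],[[-4.2,-18.5,0],0],[[-3.4,-18.5,0],0],[[-3,-18.5,0],0],[[-2.7,-18.5,0],0],[[-2.4,-18.5,0],0],[[-2.1,-18.5,0],0],[[-1.9,-18.5,0],0],[[-1.7,-18.5,0],0],[[-1.5,-18.5,0],0],[[-1.3,-18.5,0],0],[[-1.1,-18.5,0],0]]'
```

```text
time: 6.85
tcp_pos: [0.5055, -0.0575, 0.1818]
tool_rot: [3.141, 0.009, -0.075]
contact_force: [-7.6, -2.3, 0.9]
opening: -0.0002
gripper_force: 3.4
```

```bash
python3 -m inch '[[[0.25,-0.05,0],0],[[0.5,-0.1,0],0],[[0.75,-0.15,0],0],[[1.0,-0.2,0],0],[[1.25,-0.25,0],0],[[1.5,-0.3,0],0],[[1.75,-0.4,0],0],[[2.0,-0.45,0],0],[[2.25,-0.5,0],0],[[2.5,-0.55,0],0],[[2.75,-0.6,0],0],[[2.75,-0.6,0],0]]'
python3 - <<'E'
from h import *
cv2.imwrite("pics/t2.png",camera("top"));show('pics/t2.png','pics/t2c.png')
E
```

```text
time: 8.05
tcp_pos: [0.5322, -0.0639, 0.181]
tool_rot: [3.141, 0.012, -0.074]
contact_force: [-7.6, -4.5, -2.6]
opening: 0.0002
gripper_force: 4.1
```

View pics/t2c.png

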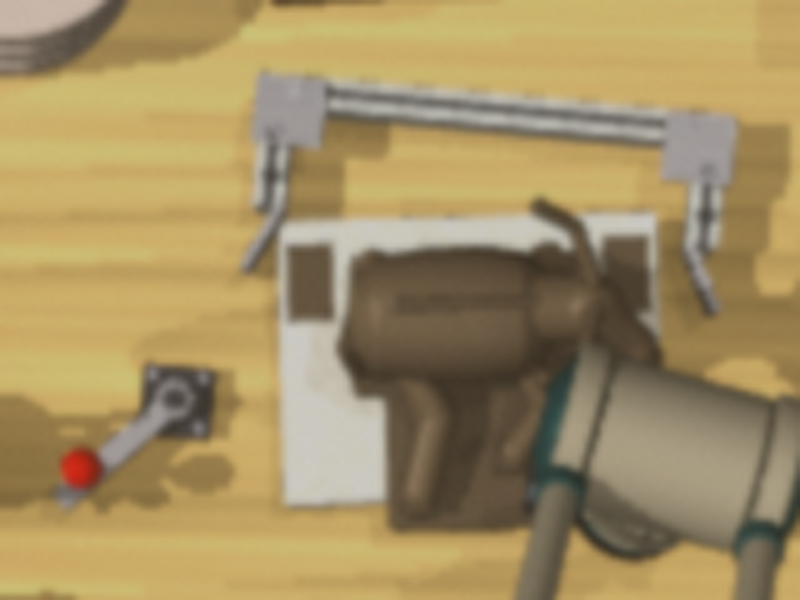

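The far edge now runs (280,225) to (655,215), so the board is about 7° anticlockwise of square with its left corner close to the flare. The next left push turns it back and moves that corner to the right.

```bash
python3 -m inch '[[[-2,0,0],0],[[-5.5,0,0],0],[[-5.5,5,0],0],[[-5.5,10,0],0],[[-5.5,15,0],0],[[-5.5,18.1,0],0],[[-4,18.1,0],0],[[-2.8,18.1,0],0],[[-2.2,18.1,0],0],[[-1.8,18.1,0],0],[[-1.5,18.1,0],0],[[-1.2,18.1,0],0],[[-1,18.1,0],0],[[-0.8,18.1,0],0],[[-0.6,18.1,0],0],[[-0.4,18.1,0],0]]'
```

```text
time: 9.7
tcp_pos: [0.5277, 0.1171, 0.1816]
tool_rot: [3.141, 0.013, -0.077]
contact_force: [-7.4, 3.2, 2.5]
opening: 0.0
gripper_force: 3.9
```

```bash
python3 -m inch '[[[0.25,0,0],0],[[0.5,0.05,0],0],[[0.75,0.1,0],0],[[1.0,0.15,0],0],[[1.25,0.2,0],0],[[1.5,0.25,0],0],[[1.75,0.3,0],0],[[2.0,0.35,0],0],[[2.25,0.4,0],0],[[2.5,0.45,0],0],[[2.75,0.45,0],0],[[2.75,0.45,0],0]]'
python3 - <<'E'
from h import *
cv2.imwrite("pics/t3.png",camera("top"));show('pics/t3.png','pics/t3c.png')
E
```

```text
time: 10.9
tcp_pos: [0.5564, 0.1219, 0.1816]
tool_rot: [-3.141, 0.01, -0.078]
contact_force: [-6.6, 3.7, 1.2]
opening: 0.0002
gripper_force: 3.4
```

View pics/t3c.png

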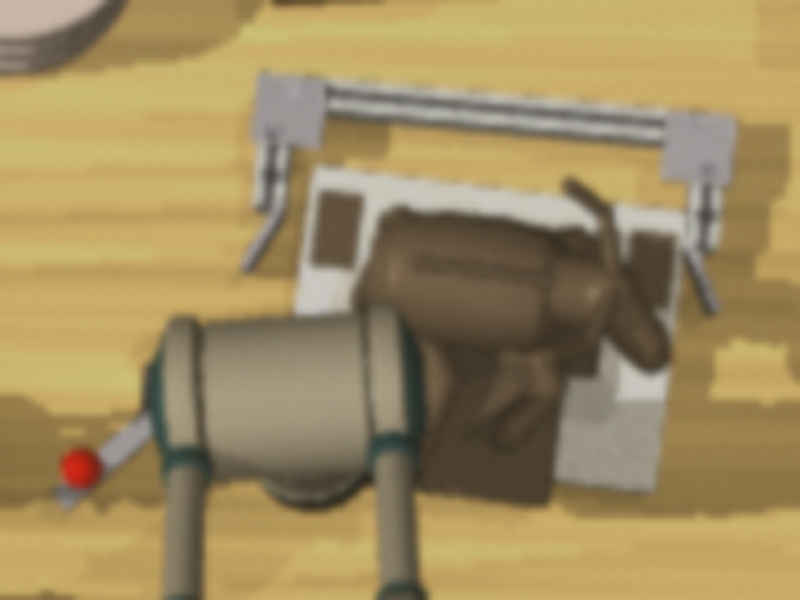

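Now the far edge runs (315,166) to (687,213): about 1.5° clockwise, close to the right side fence, with 40–46 mm left to go. Right push next, about 25 mm.

```bash
python3 -m inch '[[[-2,0,0],0],[[-5.5,0,0],0],[[-5.5,-5,0],0],[[-5.5,-10,0],0],[[-5.5,-15,0],0],[[-5.5,-18.6,0],0],[[-4.2,-18.6,0],0],[[-3.4,-18.6,0],0],[[-3,-18.6,0],0],[[-2.7,-18.6,0],0],[[-2.4,-18.6,0],0],[[-2.1,-18.6,0],0],[[-1.9,-18.6,0],0],[[-1.7,-18.6,0],0],[[-1.5,-18.6,0],0],[[-1.3,-18.6,0],0],[[-1.1,-18.6,0],0]]'
```

```text
time: 12.65
tcp_pos: [0.5453, -0.0637, 0.1816]
tool_rot: [3.141, 0.01, -0.074]
contact_force: [-7.0, -2.7, 0.1]
opening: -0.0002
gripper_force: 3.5
```

```bash
python3 -m inch '[[[0.25,-0.0,0],0],[[0.5,-0.05,0],0],[[0.75,-0.1,0],0],[[1.0,-0.15,0],0],[[1.25,-0.2,0],0],[[1.5,-0.25,0],0],[[1.7,-0.3,0],0],[[1.9,-0.35,0],0],[[1.9,-0.35,0],0]]'
python3 - <<'E'
from h import *
cv2.imwrite("pics/t4.png",camera("top"));show('pics/t4.png','pics/t4c.png')
E
```

```text
time: 13.55
tcp_pos: [0.5638, -0.0672, 0.1815]
tool_rot: [3.141, 0.012, -0.074]
contact_force: [-8.8, -2.5, 2.9]
opening: 0.0003
gripper_force: 4.4
```

View pics/t4c.png

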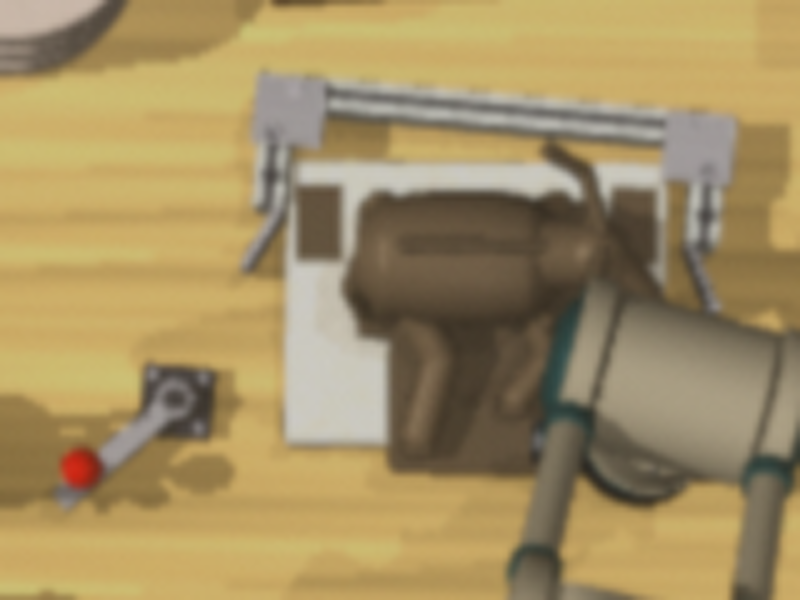

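The far edge is at (290,164) to (665,165), about 5.5° anticlockwise, with roughly 40 mm left on the left side and 18 mm on the right. Left push next, about 30 mm.

```bash
python3 -m inch '[[[-2,0,0],0],[[-5.5,0,0],0],[[-5.5,5,0],0],[[-5.5,10,0],0],[[-5.5,15,0],0],[[-5.5,18.3,0],0],[[-4,18.3,0],0],[[-2.6,18.3,0],0],[[-2,18.3,0],0],[[-1.6,18.3,0],0],[[-1.3,18.3,0],0],[[-1,18.3,0],0],[[-0.8,18.3,0],0],[[-0.6,18.3,0],0],[[-0.4,18.3,0],0],[[-0.2,18.3,0],0]]'
```

```text
time: 15.2
tcp_pos: [0.5625, 0.1152, 0.182]
tool_rot: [3.141, 0.009, -0.077]
contact_force: [-7.5, 2.4, 2.2]
opening: -0.0001
gripper_force: 3.9
```

```bash
python3 -m inch '[[[0.25,0,0],0],[[0.5,0.05,0],0],[[0.75,0.1,0],0],[[1.0,0.15,0],0],[[1.25,0.2,0],0],[[1.5,0.25,0],0],[[1.75,0.3,0],0],[[2.0,0.35,0],0],[[2.2,0.35,0],0],[[2.4,0.35,0],0],[[2.4,0.35,0],0]]'
python3 - <<'E'
from h import *
cv2.imwrite("pics/t5.png",camera("top"));show('pics/t5.png','pics/t5c.png')
E
```

```text
time: 16.3
tcp_pos: [0.5868, 0.1194, 0.1818]
tool_rot: [-3.141, 0.008, -0.077]
contact_force: [-6.1, 3.7, 1.5]
opening: -0.0002
gripper_force: 3.3
```

View pics/t5c.png

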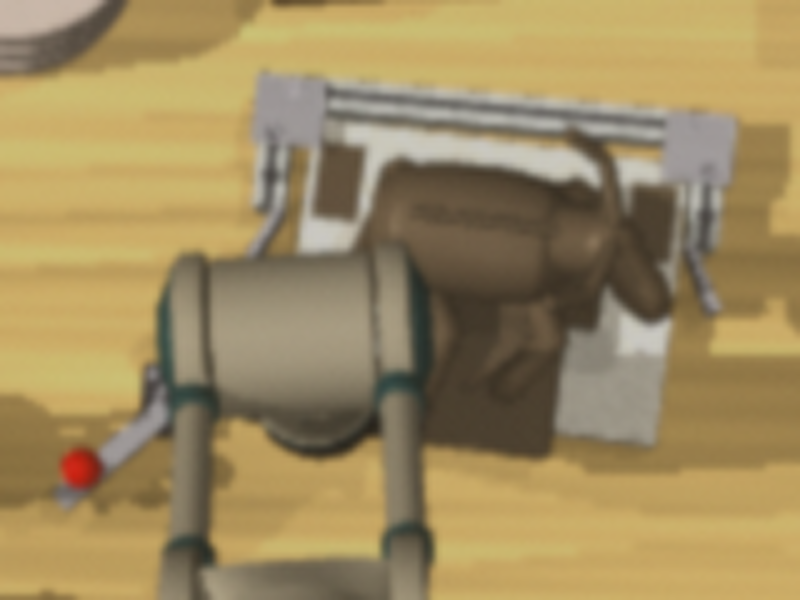

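The far edge runs (345,124) to (660,162), nearly parallel, with about 12 mm left on the left side and 16 mm on the right. I'll push the right corner in small steps and watch the force.

```bash
python3 -m inch '[[[-2,0,0],0],[[-5.5,0,0],0],[[-5.5,-5,0],0],[[-5.5,-10,0],0],[[-5.5,-15,0],0],[[-5.5,-18.4,0],0],[[-4.2,-18.4,0],0],[[-3.4,-18.4,0],0],[[-3,-18.4,0],0],[[-2.6,-18.4,0],0],[[-2.3,-18.4,0],0],[[-2,-18.4,0],0],[[-1.8,-18.4,0],0],[[-1.6,-18.4,0],0],[[-1.4,-18.4,0],0],[[-1.2,-18.4,0],0]]'
```

```text
time: 17.95
tcp_pos: [0.5744, -0.0647, 0.1817]
tool_rot: [3.141, 0.01, -0.074]
contact_force: [-6.3, -3.2, 1.5]
opening: -0.0003
gripper_force: 3.5
```

```bash
python3 -m inch '[[[0.2,-0.0,0],0],[[0.4,-0.05,0],0],[[0.6,-0.1,0],0],[[0.7,-0.1,0],0],[[0.8,-0.15,0],0],[[0.8,-0.15,0],0]]'
```

```text
time: 18.55
tcp_pos: [0.5804, -0.0656, 0.1815]
tool_rot: [-3.141, 0.016, -0.074]
contact_force: [-12.5, -1.5, 6.0]
opening: 0.0002
gripper_force: 6.1
```

```bash
python3 -m inch '[[[-2,0,0],0],[[-5.5,0,0],0],[[-5.5,5,0],0],[[-5.5,10,0],0],[[-5.5,15,0],0],[[-5.5,18.5,0],0],[[-4,18.5,0],0],[[-2.6,18.5,0],0],[[-1.6,18.5,0],0],[[-1,18.5,0],0],[[-0.6,18.5,0],0],[[-0.3,18.5,0],0],[[-0.1,18.5,0],0],[[0.1,18.5,0],0],[[0.3,18.5,0],0],[[0.5,18.5,0],0]]'
```

```text
time: 20.15
tcp_pos: [0.5886, 0.1181, 0.1823]
tool_rot: [3.141, 0.006, -0.076]
contact_force: [-6.3, 1.0, 3.7]
opening: 0.0002
gripper_force: 3.5
```

```bash
python3 -m inch '[[[0.15,0.05,0],0],[[0.3,0.1,0],0],[[0.4,0.1,0],0]]'
```

```text
time: 20.45
tcp_pos: [0.5918, 0.1194, 0.1821]
tool_rot: [3.141, 0.008, -0.076]
contact_force: [-8.0, 1.4, 4.7]
opening: -0.0003
gripper_force: 3.8
```

```bash
python3 -m inch '[[[0.1,0.05,0],0],[[0.2,0.05,0],0],[[0.3,0.1,0],0]]'
python3 - <<'E'
from h import *
cv2.imwrite("pics/t6.png",camera("top"));show('pics/t6.png','pics/t6c.png')
E
```

```text
time: 20.75
tcp_pos: [0.5931, 0.12, 0.1817]
tool_rot: [3.139, 0.014, -0.076]
contact_force: [-12.0, -1.8, 6.0]
opening: 0.0001
gripper_force: 5.8
```

View pics/t6c.png

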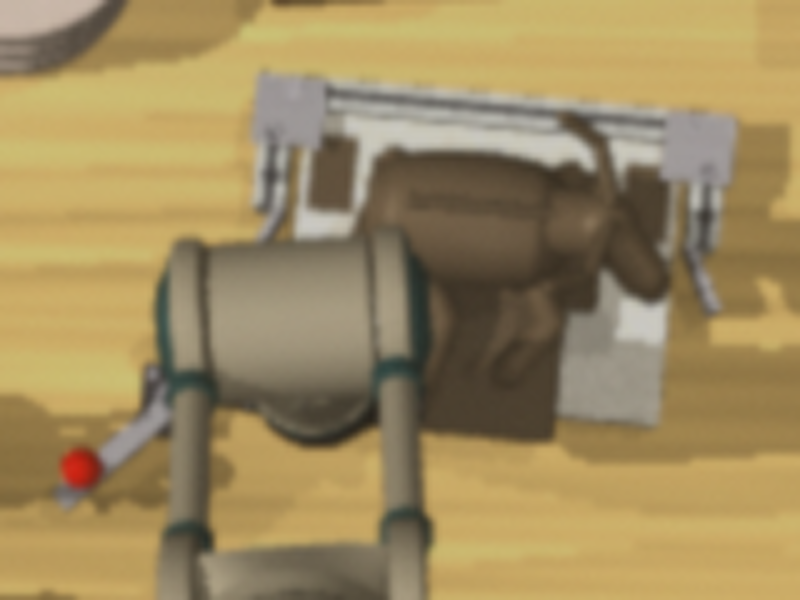

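The board is now practically at the fence, with its far edge in line with the base of the near face and a hint of a gap at the left end. I'll seat both ends gently.

```bash
python3 -m inch '[[[0.05,0,0],0],[[0.1,0,0],0],[[0.1,0,0],0]]'
```

```text
time: 21.1
tcp_pos: [0.5934, 0.12, 0.1816]
tool_rot: [3.139, 0.016, -0.076]
contact_force: [-12.2, -1.2, 6.2]
opening: 0.0001
gripper_force: 6.2
```

```bash
python3 -m inch '[[[-2,0,0],0],[[-6,0,0],0],[[-6.5,-5,0],0],[[-6.5,-10,0],0],[[-6.5,-15,0],0],[[-6.5,-18.7,0],0],[[-5,-18.7,0],0],[[-3.6,-18.7,0],0],[[-3,-18.7,0],0],[[-2.6,-18.7,0],0],[[-2.3,-18.7,0],0],[[-2.1,-18.7,0],0],[[-1.9,-18.7,0],0],[[-1.7,-18.7,0],0],[[-1.6,-18.7,0],0],[[-1.5,-18.7,0],0],[[-1.4,-18.7,0],0]]'
```

```text
time: 22.8
tcp_pos: [0.5802, -0.0663, 0.1818]
tool_rot: [-3.141, 0.013, -0.075]
contact_force: [-10.4, -0.4, 6.8]
opening: 0.0
gripper_force: 5.7
```

```bash
python3 -m inch '[[[0.05,0,0],0],[[0.1,0,0],0],[[0.1,0,0],0]]'
```

```text
time: 23.1
tcp_pos: [0.5805, -0.0662, 0.1816]
tool_rot: [-3.141, 0.015, -0.075]
contact_force: [-12.0, -1.3, 7.1]
opening: 0.0001
gripper_force: 6.0
```

```bash
python3 -m inch '[[[-2,0,0],0],[[-5.5,0,0],0],[[-5.5,5,0],0],[[-5.5,10,0],0],[[-5.5,15,0],0],[[-5.5,18.7,0],0],[[-3,18.7,0],0],[[-1.6,18.7,0],0],[[-1,18.7,0],0],[[-0.6,18.7,0],0],[[-0.2,18.7,0],0],[[0.1,18.7,0],0],[[0.4,18.7,0],0],[[0.6,18.7,0],0],[[0.8,18.7,0],0],[[0.9,18.7,0],0],[[1,18.7,0],0],[[1.1,18.7,0],0],[[1.2,18.7,0],0]]'
```

```text
time: 25.0
tcp_pos: [0.5931, 0.1202, 0.1817]
tool_rot: [3.14, 0.014, -0.076]
contact_force: [-11.5, 1.2, 5.7]
opening: 0.0
gripper_force: 5.9
```

Both ends are seated and the readings repeat. Now for the catch: lift clear and open a little above the knob at (0.549, 0.267).

```bash
python3 -m inch '[[[-3,0,0],0],[[-5,0,1],0],[[-5,0,6],0],[[-5,0,11.7],0],[[-4.6,5,11.7],0],[[-4.6,10,11.7],0],[[-4.6,14.7,11.7],0],[[-4.6,14.7,11.7],0]]' 5 20
python3 - <<'E'
from h import *
s=status.state();print(s["tcp_pos"],s["contact_force"])
t=camera("side");k=knob("side",t);print(k)
for _,p in k: print(onz("side",p,.055))
E
```

```text
time: 25.8
tcp_pos: [0.5514, 0.2722, 0.3001]
tool_rot: [-3.138, -0.002, -0.071]
contact_force: [-0.1, -0.3, -0.1]
opening: 0.05
gripper_force: 0.0
[0.55137333 0.27224161 0.30014223] [-0.07809318 -0.26196973 -0.1177647 ]
[(np.int32(64), array([226.71875, 247.9375 ]))]
[0.54885383 0.26669142 0.055     ]
```

```bash
python3 -m inch '[[[-0.2,-0.4,0],0],[[-0.2,-0.4,-3],0],[[-0.2,-0.4,-6.5],0],[[-0.2,-0.4,-9],0],[[-0.2,-0.4,-9.2],0],[[-0.2,-0.4,-9.2],0]]'
```

```text
time: 26.45
tcp_pos: [0.5497, 0.2616, 0.2076]
tool_rot: [3.141, 0.001, -0.078]
contact_force: [0.8, 1.6, -0.0]
opening: 0.0499
gripper_force: 0.0
```

```bash
python3 -m inch '[[[-0.1,0.5,0],0],[[-0.1,0.5,0],0],[[-0.1,0.5,0],0],[[-0.1,0.5,0],0],[[-0.1,0.5,0],0]]' 2 20
```

```text
time: 26.95
tcp_pos: [0.5492, 0.2683, 0.2096]
tool_rot: [-3.14, -0.003, -0.076]
contact_force: [-0.0, -2.0, 6.1]
opening: 0.0245
gripper_force: 19.7
```

```bash
python3 -m inch '[[[-0.69,-0.81,0],0],[[-1.25,-1.63,0],0],[[-1.66,-2.46,0],0],[[-1.96,-3.34,0],0],[[-2.14,-4.25,0],0],[[-2.2,-5.18,0],0],[[-2.14,-6.11,0],0],[[-1.96,-7.02,0],0],[[-1.66,-7.9,0],0],[[-1.25,-8.73,0],0],[[-1.25,-8.73,0],0]]'
```

```text
time: 28.05
tcp_pos: [0.5352, 0.1806, 0.2081]
tool_rot: [3.142, 0.002, -0.076]
contact_force: [-3.3, 0.6, 4.5]
opening: 0.0243
gripper_force: 20.1
```

```bash
python3 -m inch '[[[0.52,-0.77,0],0],[[1.13,-1.47,0],0],[[1.83,-2.08,0],0],[[2.6,-2.6,0],0],[[3.43,-3.01,0],0],[[4.0,-3.2,0],0],[[4.5,-3.35,0],0],[[5.0,-3.45,0],0],[[5.3,-3.5,0],0],[[5.5,-3.5,0],0],[[5.6,-3.5,0],0],[[5.6,-3.5,0],0]]'
```

```text
time: 29.25
tcp_pos: [0.5908, 0.1468, 0.2077]
tool_rot: [-3.141, 0.003, -0.076]
contact_force: [-4.9, 4.3, 3.4]
opening: 0.0242
gripper_force: 20.2
```

```bash
python3 -m inch '[[[0.15,0,0],0],[[0.3,0,0],0],[[0.4,0,0],0],[[0.4,0,0],0]]'
python3 - <<'E'
from h import *
t=camera("side");k=knob("side",t);print(k)
for _,p in k: print(onz("side",p,.055))
E
```

```text
time: 29.65
tcp_pos: [0.5953, 0.1465, 0.2077]
tool_rot: [-3.141, 0.002, -0.076]
contact_force: [-3.4, 2.9, 3.3]
opening: 0.0243
gripper_force: 20.2
[(np.int32(20), array([233.85, 216.7 ]))]
[0.58582207 0.14516115 0.055     ]
```

```bash
python3 -m inch '[[[0.1,0,0],0],[[0.2,0,0],0],[[0.2,0,0],0]]'
```

```text
time: 30.0
tcp_pos: [0.5975, 0.1463, 0.2077]
tool_rot: [-3.141, 0.001, -0.076]
contact_force: [-3.5, 3.4, 2.8]
opening: 0.0241
gripper_force: 20.2
```

```bash
python3 -m inch '[[[0,0,0],0],[[0,0,0],0],[[0,0,0],0],[[0,0,2],0],[[0,0,6],0],[[0,0,11],0],[[-3,0,16],0],[[-8,0,20],0],[[-13,0,20],0],[[-18,0,20],0],[[-22,0,20],0],[[-22,0,20],0],[[-22,0,20],0]]' 4.2
python3 - <<'E'
from h import *
t=camera("top");s=camera("side");cv2.imwrite("pics/t7.png",t);cv2.imwrite("pics/s7.png",s)
P=np.array([.598,.2154])
for n,i in(("top",t),("side",s)):
  for a,p in knob(n,i):
    q=onz(n,p,.055);v=q[:2]-P;print(n,a,q,np.hypot(*v),np.degrees(np.arctan2(v[1],v[0]))%360)
a=cv2.resize(t[95:215,180:320],None,fx=3.4,fy=3.4,interpolation=cv2.INTER_CUBIC)
b=cv2.resize(s[150:270,160:300],None,fx=2.3,fy=3.4,interpolation=cv2.INTER_CUBIC)
cv2.imwrite("pics/f.png",np.hstack([a,b]))
E
```

```text
time: 31.3
tcp_pos: [0.3766, 0.1457, 0.4083]
tool_rot: [-3.141, -0.002, -0.076]
contact_force: [1.1, -0.4, 0.4]
opening: 0.0417
gripper_force: 0.0
top 31 [0.59382581 0.14617926 0.055     ] 0.06934648776057961 266.54909651729736
top 15 [ 0.43067702 -0.52679019  0.055     ] 0.7608174922500307 257.2953573550594
side 47 [0.59277404 0.14571093 0.055     ] 0.06988473902923263 265.71143437880767
```

View pics/f.png

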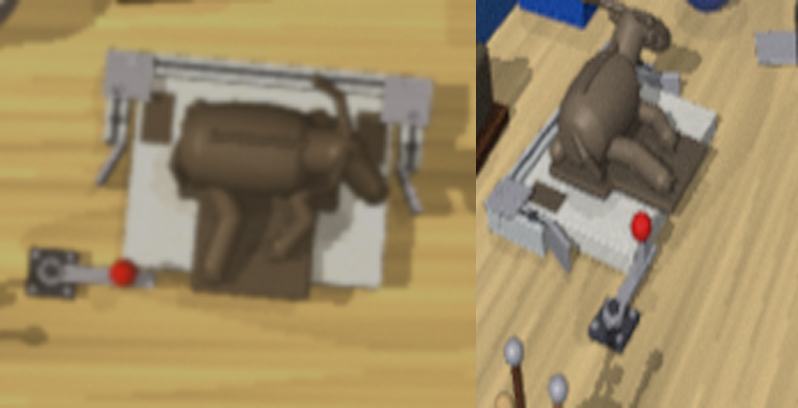

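The final picture shows the board's far edge along the fence and the catch bar across behind its near edge, with the knob at 266° in world terms (across). I'll do one numeric check that the edges are parallel, without viewing another picture.

Run:
```python
from h import *
t=cv2.imread("pics/t7.png").astype(float);sat=t.max(2)-t.min(2)
def edge(us,v0,v1,z,sgn):
    P=[]
    for u in us:
        c=cv2.GaussianBlur(sat[v0:v1,u:u+1],(1,3),0)[:,0];g=sgn*np.diff(c);i=int(g.argmax())
        o=0
        if 0<i<len(g)-1:
            d=g[i-1]-2*g[i]+g[i+1]; o=.5*(g[i-1]-g[i+1])/d if d else 0
        P.append(onz("top",(u,v0+i+.5+o),z)[:2])
    P=np.array(P)
    for _ in range(3):
        f=np.polyfit(P[:,1],P[:,0],1);r=P[:,0]-np.polyval(f,P[:,1]);P=P[abs(r)<max(2*r.std(),1e-4)]
    return f,r.std()
ne,e1=edge(list(range(224,234))+list(range(276,289)),166,188,.024,1)
fe,e2=edge(list(range(228,290)),103,121,.03,-1)
print("near edge slope,x@0",ne,e1,"fence back-top slope",fe,e2)
n=[-1/np.hypot(1,ne[0])]
print("gap near edge -> fence rear top along x at y=.12,-.08:",[np.polyval(fe,y)-np.polyval(ne,y) for y in(.12,.02,-.08)])
```

```text
near edge slope,x@0 [0.06871409 0.59274446] 0.0003654483961785843 fence back-top slope [0.06767182 0.79587073] 0.0001499644767562193
gap near edge -> fence rear top along x at y=.12,-.08: [np.float64(0.2030011981764026), np.float64(0.20310542518604457), np.float64(0.20320965219568676)]
```

```bash
python3 -c "from rig import sign_off;print(sign_off())"
```

```text
the job is handed in; nothing more can be done
None
```

The job is handed in: the board measures parallel to the back fence to within about 0.3 mm, with both ends meeting firm resistance there, and the catch is swung across behind it. The highest push force I read was about 13 N, and the robot took about 31 s of the 72 s allowed.

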